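# Stand the long bolt on the measuring pillar

## Task

Take the longest of the three flange bolts and stand it, head down as it is now, in the middle of the top of the narrow red-banded pillar on the grey surface plate. Set it down gently: let go only once its head rests on the pillar, do not drop it. Leave the other two bolts standing where they are.

Things in the scene. Friction and masses are not known exactly. Their poses are not given: they have to be found in the camera images.
- bolt_long: Zinc-plated flange bolt, 120 mm tall, the longest; 0.3-0.45 kg. Stands on its head, thread up, any yaw. Hexagon head 30 mm across flats, 16 high; flange 42 in diameter up to height 21; round shank 20 in diameter from there to the top. Origin: centre of the head's underside (on the bench); z up the shank. Axes of neighbours are 85 mm or more away, none taller than 90 mm.
- bolt_mid: Middle bolt, 88 mm tall, leave it alone. Zinc-plated, standing on its head; same head, flange, shank diameter, origin and axes as the long bolt.
- bolt_short: Shortest bolt, 62 mm tall, leave it alone. Zinc-plated, standing on its head; same head, flange, shank diameter, origin and axes as the long bolt.
- pillar_top (a point): Centre of the flat level top face, 40 mm in diameter, of a fixed bright round pillar with a red band near its top; z up. The pillar, 50 mm tall, stands on a fixed dark grey surface plate (300 x 240 x 30 mm thick), so this point is 80 mm above the bench. A V-block, its top 70 mm above the bench, also stands on the plate near one corner.

How it is judged (in metres and radians):
At the end, for the whole second after the job is handed in: The long bolt stands released and at rest, head down, on the pillar: axis within 14 mm of the pillar's centre, head within 5 mm of its top face, tilt under 10 degrees. The other two bolts stand upright (within 17 degrees) and within 30 mm of their starts (horizontal distance between bolt_long and pillar_top below 0.014 m and z of bolt_long in the frame of pillar_top between -0.005 and 0.005 m and angle between bolt_long's own z axis and vertical below 0.18 rad and linear speed of bolt_long below 0.02 m/s and angular speed of bolt_long below 0.2 rad/s and distance of each of bolt_mid, bolt_short from where it was at the start of the episode below 0.03 m and angle between each of bolt_mid, bolt_short's own z axis and vertical below 0.3 rad); the robot touches nothing.
It fails at once if the long bolt is dropped: let go of while its head is more than 15 mm above the pillar's top (horizontal distance between bolt_long and pillar_top below 0.05 m and z of bolt_long in the frame of pillar_top above 0.015 m and contact force between bolt_long and the fingers below 0.05 N).
It fails at once if the middle bolt is pushed more than 30 mm away or knocked over (distance of bolt_mid from where it was at the start of the episode above 0.03 m or angle between bolt_mid's own z axis and vertical above 0.3 rad).
It fails at once if the short bolt is pushed more than 30 mm away or knocked over (distance of bolt_short from where it was at the start of the episode above 0.03 m or angle between bolt_short's own z axis and vertical above 0.3 rad).
It also fails if it takes over 35 s, if anything falls off the work surface, if the arm or the gripper's body presses on something with over 40 N, if the wrist force passes 120 N, or if a joint passes its speed limit or range.

## Robot

A 7-joint arm with a two-finger parallel gripper is mounted at the origin on the work surface. World frame = base frame: x ahead of the robot, y to its left, z up, the work surface at z = 0. Lengths are in mm, angles in degrees, forces in N, time in s.
With the tool pointing down it reaches from about 400 to 900 mm from the base axis. Payload 5.5 kg.
Tool frame: the origin (TCP) lies midway between the tips of the shut fingers; the grasp point (between the pads) lies 19 mm behind it; z points along the fingers, y is the direction in which the jaws open and shut (so a half turn about z gives the same grasp; the last joint's range is limited). The gripper opens to 85 mm and grips with 20 to 120 N. Pads are 22 mm wide; open, the fingers measure 114 mm over their backs; the gripper's body (76 mm by 85 mm) begins 54 mm behind the grasp point. The pads swing forward as they close: fully open they stand 13 mm farther back than shut.
Start: joints at [-57.112, 28.699, -24.465, 88.831, 12.651, 65.22, -12.049], TCP at [198.745, 618.87, 231.31] pointing down, gripper open.
Joint ranges: [-164.97, 164.97], [-17.58, 116.51], [-87.97, 89.64], [11.32, 138.91], [-80.73, 260.73], [10.89, 115.49], [-147.41, 147.41]. Speed limits (degrees/s): [147.25, 147.25, 180, 180, 180, 180, 180].

## Interface

Orientations are given as [roll, pitch, yaw] about the fixed x, y, z axes, in that order (R = Rz(yaw) Ry(pitch) Rx(roll)).
In Python, from cell import bot, cams gives the robot as it stands. The module is installed in compiled form; this text tells all that it offers.
- The arm moves only by the shell command python3 -m jog 'ROWS' [FORCE]. ROWS is JSON, a list of rows, each a list of 7 numbers: the shift along the tool's x, y, z in cm, then the turn, a rotation vector about the tool's x, y, z in degrees, then the gripper command: -1 is fully open, 1 is shut, values between are in proportion. In form: [[tx, ty, tz, ax, ay, az, fingers], ...]. A call has 1 to 5 rows; each row shifts and turns the commanded pose from where the row before left it, along the tool's axes as they then stand; what a row does not reach is not made up. A row lasts 1/12 s, in which the tool goes at most 41.7 mm and 7.16 degrees, less where a joint would pass 70% of its speed; a pose out of reach is approached as far as the arm can. A call is refused whole if a number of a shift passes 4.17 or a number of a turn 7.16, either way. A call with a gripper value outside its range is refused whole. The fingers move at their own pace and stop on an object; FORCE is the grip in N (left out, the last holds). Time passes only in rows, so rows that do not move let the fingers close. It gives the time, the measured TCP pose, the force and the opening at its end, in the units of the state.
- bot.get_state(): the state, without advancing time (a new reading comes with each control period).
- cams.snapshot(name): name is "scene" or "top" or "wrist"; returns a dict with "img" (480x640x3 uint8, red, green, blue), "range_z" (480x640 float32, mm along the optical axis (not along the pixel's ray), 0 where there is no reading), "fx", "fy", "cx", "cy" (pixels), "extrinsics" (4x4, takes a point from world to camera coordinates). Camera axes: x right, y up, looking along -z (the intrinsics and any distortion apply to the point x, -y, -z); pixel columns grow to the right and rows downward; lengths in mm; the calibration is good to about 2 mm. A picture is of the moment at which its call begins.
- bot.finish_job(): hands the job in, once; it reports no verdict.
The state is a dict: "time": time; "qpos": joint angles; "qd": joint speeds; "joint_efforts": joint torques, N m; "position": TCP position; "ee_rot": TCP orientation; "force": force on the tool from outside, world axes, zero at the start; "moment": the same for the moment, N m; "opening": opening from 0.0 (shut) to 1.0 (fully open).
Only numpy, scipy, OpenCV 4.12 (cv2) and the standard library are available. Lean on these libraries where they do the work, as an engineer would, in place of code of your own. Each camera call takes 0.05 s, during which the arm holds its last target.

## Working session

There is one attempt and no reset: what is moved stays moved. The work goes in short steps, Python scripts to look and compute and a shell command to move; the robot and the scene stay as the last step left them, time stands still between calls to the robot, and variables do not carry over. Pictures are saved under pics/ and viewed, and the job is handed in when it is done.

```bash
mkdir -p pics
python3 - <<'E'
from cell import bot,cams
import cv2,numpy as np
s=bot.get_state();print({k:np.round(s[k],3) for k in ('time','position','ee_rot','force','opening')})
for n in("scene","top","wrist"):
    d=cams.snapshot(n);cv2.imwrite(f"pics/a_{n}.png",d["img"][:,:,::-1]);np.savez(f"a_{n}.npz",**d)
    print(n,d["fx"],d["cx"],d["cy"],np.round(d["extrinsics"],3).tolist(),[k for k in d])
E
```

```text
{'time': np.float64(0.0), 'position': array([198.62 , 618.182, 230.262]), 'ee_rot': array([-1.79889e+02, -4.00000e-03,  1.62196e+02]), 'force': array([ 1.022, -0.145,  0.177]), 'opening': np.float64(1.0)}
scene 490.56057856865715 324.4070300781948 239.75217554514154 [[-0.677, 0.736, -0.006, 384.016], [-0.577, -0.527, 0.624, 212.657], [0.456, 0.426, 0.781, -1204.579], [0.0, 0.0, 0.0, 1.0]] ['img', 'range_z', 'fx', 'fy', 'cx', 'cy', 'extrinsics']
top 587.8432407085083 321.8222581693758 228.29753136293732 [[0.005, -1.0, 0.023, -55.873], [0.993, 0.007, 0.114, -523.332], [-0.114, 0.022, 0.993, -936.328], [0.0, 0.0, 0.0, 1.0]] ['img', 'range_z', 'fx', 'fy', 'cx', 'cy', 'extrinsics']
wrist 418.6521179805826 320.65373060861765 240.53466776653596 [[0.307, 0.952, -0.001, -650.27], [-0.919, 0.296, -0.259, 33.636], [-0.246, 0.081, 0.966, -378.511], [0.0, 0.0, 0.0, 1.0]] ['img', 'range_z', 'fx', 'fy', 'cx', 'cy', 'extrinsics']
```

View pics/a_scene.png

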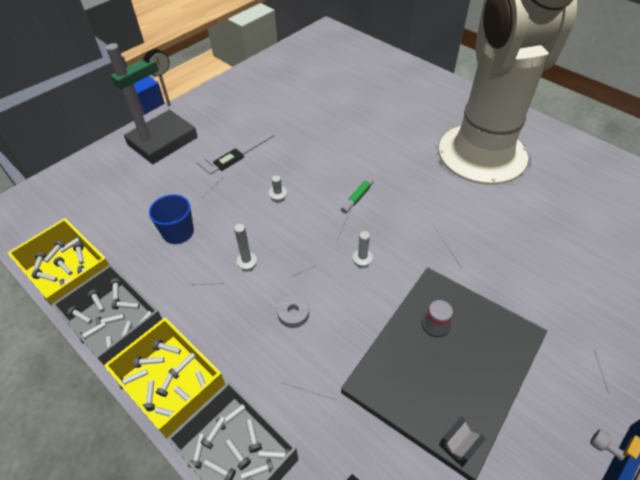

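View pics/a_top.png

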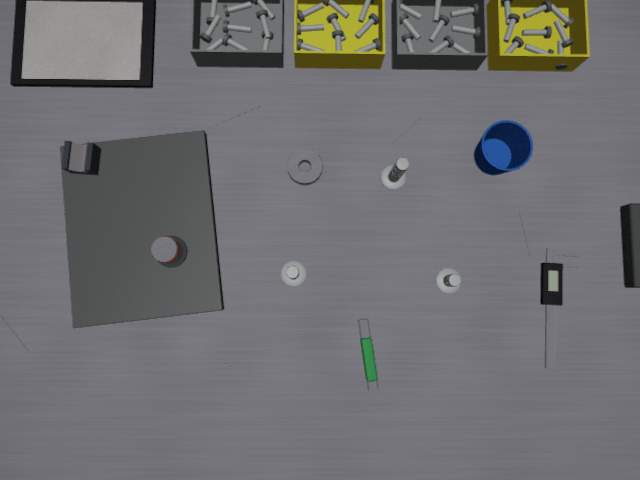

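View pics/a_wrist.png

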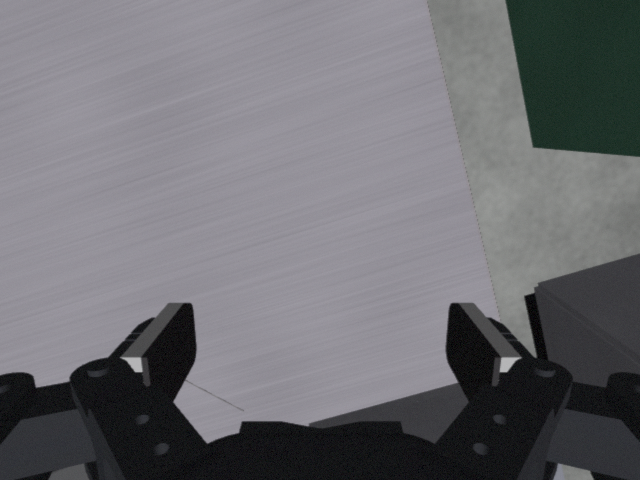

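The pictures show the long bolt in top at (402,164) for the shaft tip and (394,178) for the flange, and in scene at (242,230)–(246,262). The pillar top is at (165,250) in top and (440,312) in scene. The mid bolt is at (293,272) and the short bolt at (449,281), both in top.

```bash
cat > h.py <<'E'
import numpy as np,cv2
from cell import bot,cams
def ray(d,u,v):
    E=np.array(d["extrinsics"],float);R=E[:3,:3];t=E[:3,3]
    return -R.T@t, R.T@np.array([(u-d["cx"])/d["fx"],-(v-d["cy"])/d["fy"],-1.])
def plane(d,u,v,z):
    c,r=ray(d,u,v);return c+r*(z-c[2])/r[2]
def pts(d):
    v,u=np.mgrid[:480,:640];z=d["range_z"].astype(float)
    P=np.stack([(u-d["cx"])/d["fx"]*z,-(v-d["cy"])/d["fy"]*z,-z],-1)
    E=np.array(d["extrinsics"],float)
    return (P-E[:3,3])@E[:3,:3]
def circ(P,m,lo,hi):
    k=m&(P[...,2]>lo)&(P[...,2]<hi);q=P[k][:,:2].astype(np.float32)
    if len(q)<5:return None
    (c,r)=cv2.minEnclosingCircle(q);return np.round(c,1),round(r,1),len(q),np.round(q.mean(0),1),round(float(np.median(P[k][:,2])),1)
E
python3 - <<'E'
from h import *
for n,B in(("top",dict(long=(398,170),mid=(293,272),short=(449,281),pil=(168,250))),("scene",dict(long=(244,248),mid=(363,250),short=(278,188),pil=(438,316)))):
    d=dict(np.load(f"a_{n}.npz"));P=pts(d);vv,uu=np.mgrid[:480,:640]
    for k,(u,v) in B.items():
        m=(abs(uu-u)<32)&(abs(vv-v)<36)&(d["range_z"]>0)
        for lo,hi in((12,27),(55,70),(72,86),(82,95),(112,127)):
            c=circ(P,m,lo,hi)
            if c:print(n,k,(lo,hi),c)
    for k,(u,v) in B.items():
        s=d["img"][v-30:v+30,u-32:u+32];cv2.imwrite(f"pics/z_{n}_{k}.png",cv2.resize(s,None,fx=6,fy=6,interpolation=0)[:,:,::-1])
a=[cv2.imread(f"pics/z_{n}_{k}.png") for n in("top","scene") for k in("long","pil")]
cv2.imwrite("pics/zz.png",np.vstack([np.hstack(a[:2]),np.hstack(a[2:])])[:720])
i=cv2.imread("pics/zz.png");cv2.imwrite("pics/zz.png",cv2.resize(i,(640,600)))
E
```

```text
top long (12, 27) (array([ 612.8, -171.7]), 21.1, 293, array([ 608.7, -168.9], dtype=float32), 20.7)
top long (55, 70) (array([ 609.3, -169. ]), 8.7, 24, array([ 606.6, -166.7], dtype=float32), 61.3)
top long (72, 86) (array([ 611.7, -170.9]), 9.8, 29, array([ 606.6, -167.7], dtype=float32), 81.1)
top long (82, 95) (array([ 610.8, -170.6]), 9.6, 26, array([ 606.9, -166.8], dtype=float32), 88.2)
top long (112, 127) (array([ 612.4, -171.8]), 10.5, 152, array([ 612. , -171.2], dtype=float32), 120.0)
top mid (12, 27) (array([449.8,  -5.8]), 20.8, 348, array([449.1,  -6.3], dtype=float32), 20.7)
top mid (72, 86) (array([449.6,  -5.6]), 10.0, 24, array([448.4,  -8. ], dtype=float32), 84.9)
top mid (82, 95) (array([449.9,  -5.5]), 10.1, 137, array([449.7,  -5.7], dtype=float32), 88.4)
top short (12, 27) (array([ 439.5, -261.5]), 21.0, 313, array([ 439.1, -257.4], dtype=float32), 20.8)
top short (55, 70) (array([ 439.9, -261. ]), 10.3, 137, array([ 439.4, -260.8], dtype=float32), 62.4)
top pil (12, 27) (array([489.2, 199.1]), 72.1, 59, array([491.2, 191. ], dtype=float32), 26.4)
top pil (55,
[... 1069 characters left out ...]
, 80.4)
scene mid (82, 95) (array([450. ,  -4.3]), 10.7, 84, array([451.3,  -3.1], dtype=float32), 87.4)
scene short (12, 27) (array([ 439.3, -259.8]), 20.6, 146, array([ 443.7, -255.2], dtype=float32), 20.2)
scene short (55, 70) (array([ 440.6, -259. ]), 10.5, 67, array([ 440.9, -258.5], dtype=float32), 61.4)
scene pil (12, 27) (array([462.8, 190.6]), 78.9, 39, array([462.1, 182.2], dtype=float32), 26.6)
scene pil (55, 70) (array([487.2, 195.7]), 19.6, 97, array([498.7, 199.6], dtype=float32), 61.8)
scene pil (72, 86) (array([484.5, 194.1]), 20.3, 417, array([486.1, 194.9], dtype=float32), 79.8)
scene pil (82, 95) (array([484.7, 193.8]), 18.0, 24, array([481.7, 195.6], dtype=float32), 82.4)
```

View pics/zz.png

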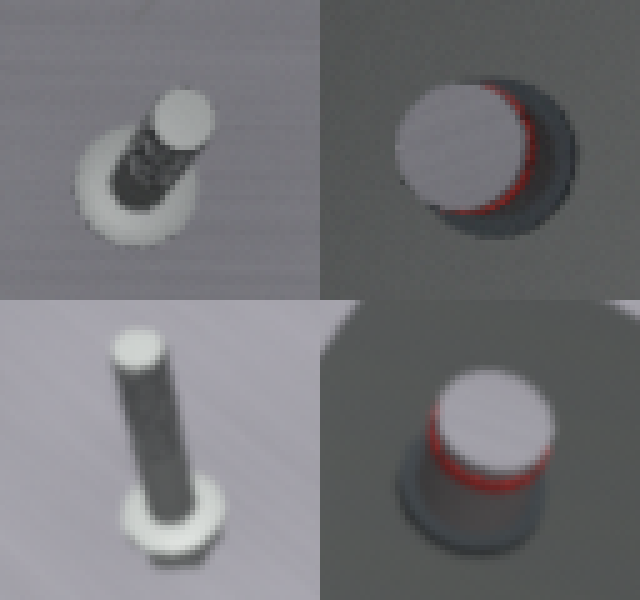

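Both views agree: the long bolt is at (613,-170.5) with its top at 120, and the pillar is at (484.5,193.3) with its top at 80. I'll transit at the current height.

```bash
python3 -m jog '[[-2.8,-2.75,0,0,0,0,-1],[-2.8,-2.75,0,0,0,0,-1],[-2.8,-2.75,0,0,0,0,-1],[-2.8,-2.75,0,0,0,0,-1],[-2.8,-2.75,0,0,0,0,-1]]' 60; python3 -c "
from h import *
print(np.round(bot.get_state()['qpos'],1))"
```

```text
time: 0.57
position: [290.4, 443.2, 230.9]
ee_rot: [-180.0, -0.0, 162.2]
force: [1.7, 0.7, 0.5]
opening: 1.0
[-39.9  16.1 -23.4 106.1   7.4  59.2   5.9]
```

```bash
python3 -m jog '[[-2.8,-2.75,0,0,0,0,-1],[-2.8,-2.75,0,0,0,0,-1],[-2.8,-2.75,0,0,0,0,-1],[-2.8,-2.75,0,0,0,0,-1],[-2.8,-2.75,0,0,0,0,-1]]' ; python3 -c "
from h import *
print(np.round(bot.get_state()['qpos'],1))"
python3 -m jog '[[-2.8,-2.75,0,0,0,0,-1],[-2.8,-2.75,0,0,0,0,-1],[-2.8,-2.75,0,0,0,0,-1],[-2.8,-2.75,0,0,0,0,-1],[-2.8,-2.75,0,0,0,0,-1]]' ; python3 -c "
from h import *
print(np.round(bot.get_state()['qpos'],1))"
```

```text
time: 0.98
position: [381.6, 269.5, 231.3]
ee_rot: [180.0, 0.0, 162.2]
force: [1.4, 1.0, -0.3]
opening: 1.002
[-22.9   8.9 -17.1 114.4   3.1  57.2  30.7]
time: 1.4
position: [472.9, 95.8, 231.4]
ee_rot: [180.0, 0.0, 162.2]
force: [1.0, 0.3, -0.5]
opening: 1.002
[ -7.6  10.   -7.9 112.7   1.6  57.4  56. ]
```

```bash
python3 -m jog '[[-2.8,-2.75,0,0,0,0,-1],[-2.8,-2.75,0,0,0,0,-1],[-2.8,-2.75,0,0,0,0,-1],[-2.8,-2.75,0,0,0,0,-1],[-2.8,-2.75,0,0,0,0,-1]]' ; 
python3 -m jog '[[-2.5,-2.4,0,0,0,0,-1],[-2.5,-2.4,0,0,0,0,-1],[-1,-1,0,0,0,0,-1],[0,0,0,0,0,0,-1],[0,0,0,0,0,0,-1]]'
python3 - <<'E'
from h import *
s=bot.get_state();print(np.round(s['qpos'],1))
from scipy.spatial.transform import Rotation as R
r=R.from_euler('xyz',s['ee_rot'],degrees=True)
print('tool delta cm',r.inv().apply(np.array([613,-170.6,66])-s['position'])/10)
d=cams.snapshot("wrist");cv2.imwrite("pics/w1.png",d["img"][:,:,::-1])
P=pts(d);print(circ(P,d["range_z"]>0,112,127))
for lo in(14,):
  k=(abs(P[...,2]-120)<7)&(np.hypot(P[...,0]-613,P[...,1]+170)<60);print(k.sum(),P[k].mean(0) if k.any() else 0)
E
```

```text
time: 1.82
position: [564.1, -77.8, 231.2]
ee_rot: [-180.0, -0.0, 162.2]
force: [0.5, -0.1, 0.4]
opening: 1.001
time: 2.23
position: [602.7, -149.8, 230.5]
ee_rot: [180.0, -0.1, 162.1]
force: [-0.5, 1.1, -0.8]
opening: 0.998
[10.9 23.8  0.7 93.9 -0.4 62.3 83.9]
tool delta cm [-1.65146822 -1.67146179 16.44951736]
(array([ 614.4, -171.9]), 10.4, 824, array([ 613. , -171.3], dtype=float32), 120.3)
809 [ 613.15934663 -171.38892513  119.93613151]
```

View pics/w1.png

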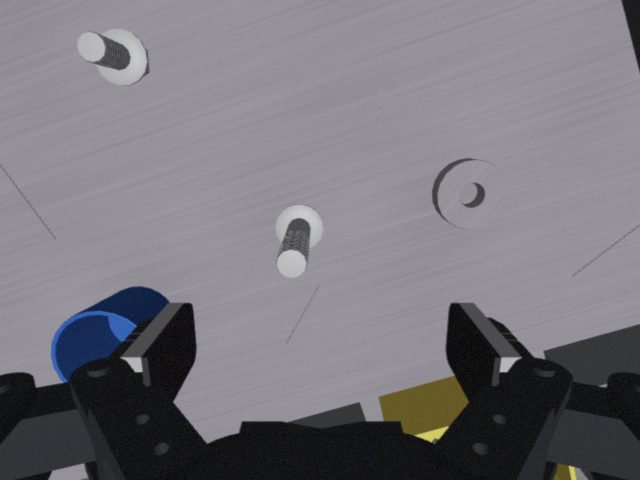

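The wrist view shows the bolt tip at (291,263), measured at (613.2,-171.3,120), which agrees with the other cameras. The cup at (110,340) is clear of the finger. Next I align and descend.

```bash
python3 -m jog '[[-1.65,-1.7,1,0,0,0,-1],[0,0,3,0,0,0,-1],[0,0,3,0,0,0,-1],[0,0,1,0,0,0,-1],[0,0,0,0,0,0,-1]]'
python3 - <<'E'
from h import *
s=bot.get_state()
from scipy.spatial.transform import Rotation as R
r=R.from_euler('xyz',s['ee_rot'],degrees=True)
print('tool delta cm',r.inv().apply(np.array([613.2,-171,66])-s['position'])/10)
E
```

```text
time: 2.7
position: [610.9, -167.7, 148.1]
ee_rot: [180.0, -0.4, 162.4]
force: [-1.2, -0.7, -0.4]
opening: 1.0
tool delta cm [-0.38122019 -0.24707415  8.2042492 ]
```

```bash
python3 -m jog '[[-0.1,-0.15,0.5,0,0,0,-1],[0,0,0,0,0,0,-1],[0,0,0,0,0,0,-1],[0,0,0,0,0,0,-1]]'
python3 - <<'E'
from h import *
s=bot.get_state()
from scipy.spatial.transform import Rotation as R
r=R.from_euler('xyz',s['ee_rot'],degrees=True)
print('tool delta cm',r.inv().apply(np.array([613.2,-171,66])-s['position'])/10)
d=cams.snapshot("wrist");P=pts(d);print(circ(P,d["range_z"]>0,112,127))
cv2.imwrite("pics/w2.png",d["img"][:,:,::-1])
E
```

```text
time: 3.03
position: [615.2, -172.6, 148.0]
ee_rot: [180.0, 0.2, 162.2]
force: [-0.0, -0.5, 0.7]
opening: 1.0
tool delta cm [0.26324508 0.09014138 8.19772845]
(array([ 614., -172.]), 10.2, 1734, array([ 612.7, -171.6], dtype=float32), 120.4)
```

View pics/w2.png

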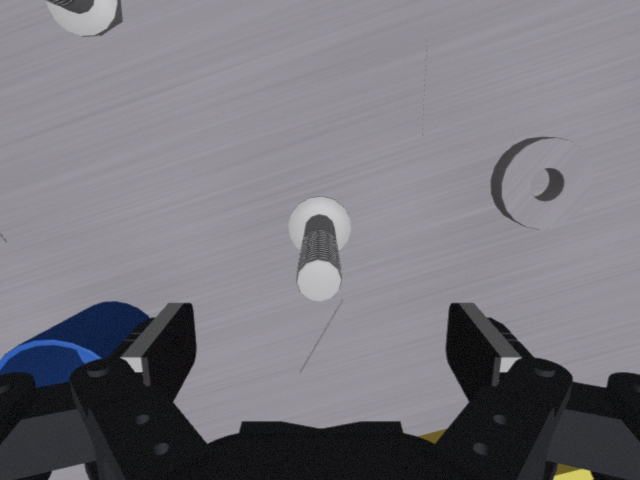

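Bolt tip is at column 319, centred between the fingers. I descend 82 mm and close.

```bash
python3 -m jog '[[0.15,0.05,1.5,0,0,0,-1],[0,0,2.5,0,0,0,-1],[0,0,2.5,0,0,0,-1],[0,0,1.2,0,0,0,-1],[0,0,0.5,0,0,0,-1]]' ;python3 -m jog '[[0,0,0,0,0,0,-1],[0,0,0,0,0,0,-1],[0,0,0,0,0,0,-1]]'
python3 - <<'E'
from h import *
d=cams.snapshot("wrist")
cv2.imwrite("pics/w3.png",d["img"][:,:,::-1])
E
```

```text
time: 3.5
position: [611.4, -171.2, 62.4]
ee_rot: [-180.0, -0.2, 162.2]
force: [-0.2, -1.1, -0.1]
opening: 1.001
time: 3.75
position: [614.2, -172.0, 65.9]
ee_rot: [180.0, 0.2, 162.2]
force: [0.4, 0.1, 0.3]
opening: 1.002
```

View pics/w3.png

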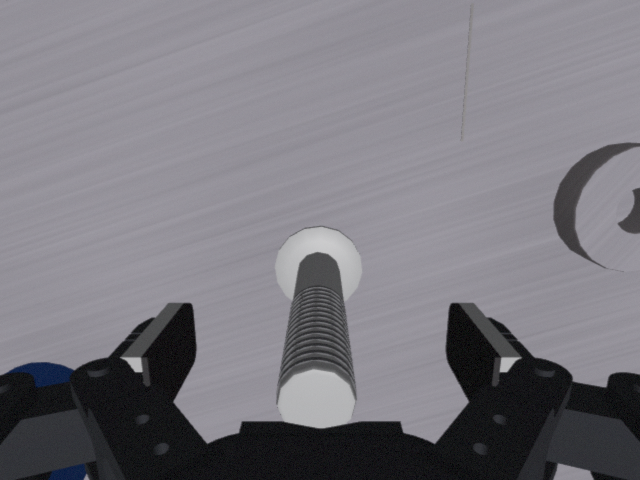

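The shank is centred between the open jaws (tip at (316,398)), so I close.

```bash
python3 -m jog '[[0,0,0,0,0,0,0],[0,0,0,0,0,0,0.3],[0,0,0,0,0,0,0.6],[0,0,0,0,0,0,1],[0,0,0,0,0,0,1]]' 60 ;python3 -m jog '[[0,0,0,0,0,0,1],[0,0,0,0,0,0,1],[0,0,0,0,0,0,1],[0,0,0,0,0,0,1]]'
python3 - <<'E'
from h import *
d=cams.snapshot("wrist")
cv2.imwrite("pics/w4.png",d["img"][:,:,::-1])
E
```

```text
time: 4.22
position: [612.9, -171.6, 64.4]
ee_rot: [180.0, 0.0, 162.2]
force: [0.2, -0.8, -1.1]
opening: 0.3
time: 4.55
position: [612.9, -172.0, 64.5]
ee_rot: [-180.0, 0.0, 162.2]
force: [-1.1, 0.4, 2.7]
opening: 0.218
```

View pics/w4.png

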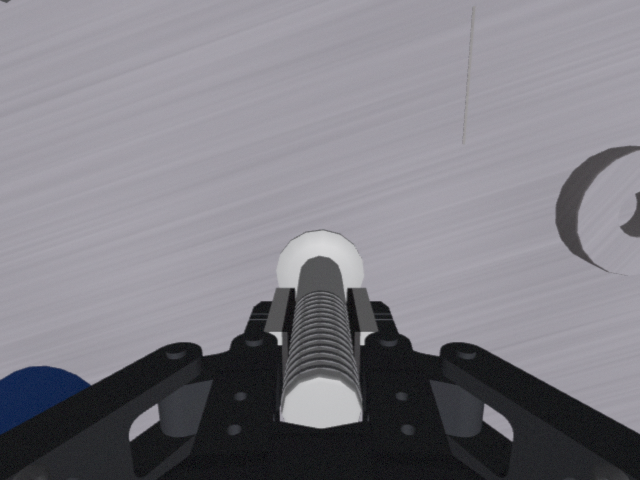

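The bolt is gripped between the pads (opening 0.218, about 19 mm). I lift slowly.

```bash
python3 -m jog '[[0,0,-0.5,0,0,0,1],[0,0,-1,0,0,0,1],[0,0,-1.5,0,0,0,1],[0,0,-2,0,0,0,1],[0,0,-2,0,0,0,1]]' 80;python3 -m jog '[[0,0,-2,0,0,0,1],[0,0,-2,0,0,0,1],[0,0,-1.5,0,0,0,1],[0,0,-0.5,0,0,0,1],[0,0,0,0,0,0,1]]';python3 - <<'E'
from h import *
s=bot.get_state()
from scipy.spatial.transform import Rotation as R
r=R.from_euler('xyz',s['ee_rot'],degrees=True)
print('tool delta cm',r.inv().apply(np.array([484.5,193.3,s['position'][2]])-[613,-171.3,s['position'][2]])/10)
d=cams.snapshot("scene")
cv2.imwrite("pics/s4.png",d["img"][:,:,::-1])
E
```

```text
time: 5.02
position: [611.9, -170.9, 134.3]
ee_rot: [180.0, -0.1, 162.2]
force: [0.5, -0.3, -4.5]
opening: 0.218
time: 5.43
position: [613.8, -171.5, 196.0]
ee_rot: [180.0, 0.2, 162.2]
force: [0.3, -0.5, -5.0]
opening: 0.208
tool delta cm [23.37300577 30.79211303 -0.0497591 ]
```

View pics/s4.png

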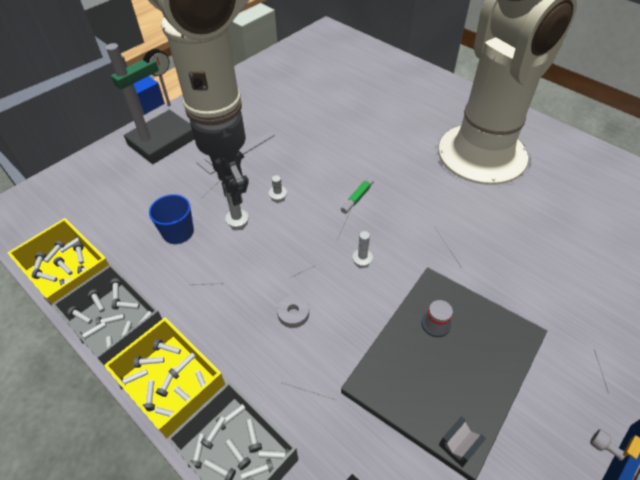

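The bolt is held upright and the others are undisturbed. I carry it over the pillar.

```bash
python3 -m jog '[[0.36,0.48,0,0,0,0,1],[0.72,0.96,0,0,0,0,1],[1.09,1.43,0,0,0,0,1],[1.45,1.91,0,0,0,0,1],[1.45,1.91,0,0,0,0,1]]'
python3 -m jog '[[1.45,1.91,0,0,0,0,1],[1.45,1.91,0,0,0,0,1],[1.45,1.91,0,0,0,0,1],[1.45,1.91,0,0,0,0,1],[1.45,1.91,0,0,0,0,1]]'
python3 -m jog '[[1.45,1.91,0,0,0,0,1],[1.45,1.91,0,0,0,0,1],[1.45,1.91,0,0,0,0,1],[1.45,1.91,0,0,0,0,1],[1.45,1.91,0,0,0,0,1]]'
python3 -m jog '[[1.45,1.91,0,0,0,0,1],[1.09,1.43,0,0,0,0,1],[0.72,0.96,0,0,0,0,1],[0.36,0.48,0,0,0,0,1],[0.18,0.24,0,0,0,0,1]]'
python3 -m jog '[[0,0,0,0,0,0,1],[0,0,0,0,0,0,1],[0,0,0,0,0,0,1]]'
python3 - <<'E'
from h import *
for n in("scene","top"):
    d=cams.snapshot(n);cv2.imwrite(f"pics/s5{n}.png",d["img"][:,:,::-1]);np.savez(f"b_{n}.npz",**d)
print(bot.get_state()['position'])
E
```

```text
time: 5.9
position: [583.4, -90.7, 192.8]
ee_rot: [-180.0, -0.2, 162.2]
force: [0.1, 0.3, -4.5]
opening: 0.213
time: 6.32
position: [543.1, 23.0, 193.1]
ee_rot: [-180.0, -0.1, 162.3]
force: [0.3, 0.5, -4.9]
opening: 0.213
time: 6.73
position: [503.1, 135.7, 193.2]
ee_rot: [-179.9, -0.1, 162.3]
force: [-0.8, -0.1, -4.1]
opening: 0.22
time: 7.15
position: [482.8, 194.7, 193.5]
ee_rot: [-180.0, -0.1, 162.4]
force: [-0.1, 0.2, -4.5]
opening: 0.214
time: 7.4
position: [484.8, 191.9, 194.1]
ee_rot: [-180.0, -0.0, 162.1]
force: [-0.0, 0.2, -5.0]
opening: 0.216
[484.91230113 192.13451821 194.22058259]
```

View pics/s5scene.png

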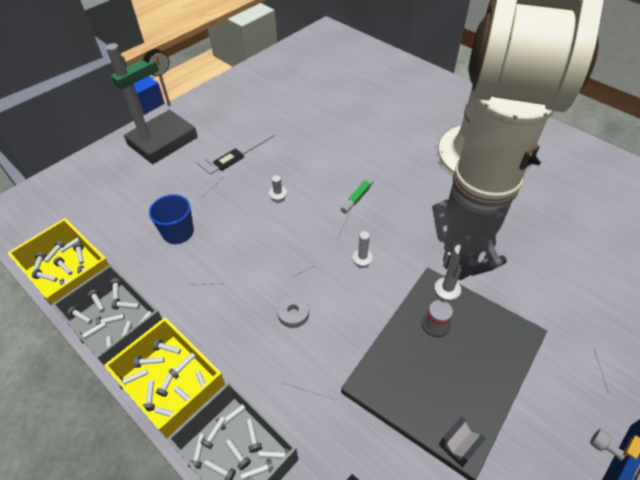

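View pics/s5top.png

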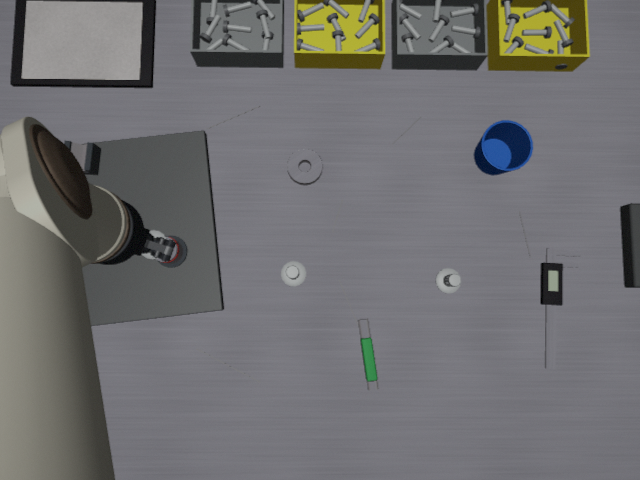

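The bolt hangs over the pillar, with its flange at (448,289) in scene. I measure it against the pillar.

Run:
```python
from h import *
d=dict(np.load("b_scene.npz"));P=pts(d);vv,uu=np.mgrid[:480,:640]
m=(abs(uu-448)<20)&(abs(vv-289)<14)&(d["img"].min(2)>140)
print(circ(P,m,135,165),circ(P,m,141,152.5))
k=m&(P[...,2]>120);print(np.percentile(P[k][:,2],[2,25,50,75,98]),k.sum())
m=(abs(uu-438)<20)&(abs(vv-316)<24)&(d["range_z"]>0);print('pillar',circ(P,m,77,83))
s=d["img"][255:345,395:495];cv2.imwrite("pics/s6.png",cv2.resize(s,None,fx=6,fy=6,interpolation=0)[:,:,::-1])
```

```text
(array([485.8, 193. ]), 21.6, 306, array([490.8, 195.7], dtype=float32), 149.7) (array([485.8, 193. ]), 21.6, 294, array([490.8, 195.7], dtype=float32), 149.6)
[146.06196717 148.61210255 149.68939565 150.90047573 153.86638048] 309
pillar (array([484.1, 194.3]), 20.1, 367, array([485.4, 194.6], dtype=float32), 80.2)
```

View pics/s6.png

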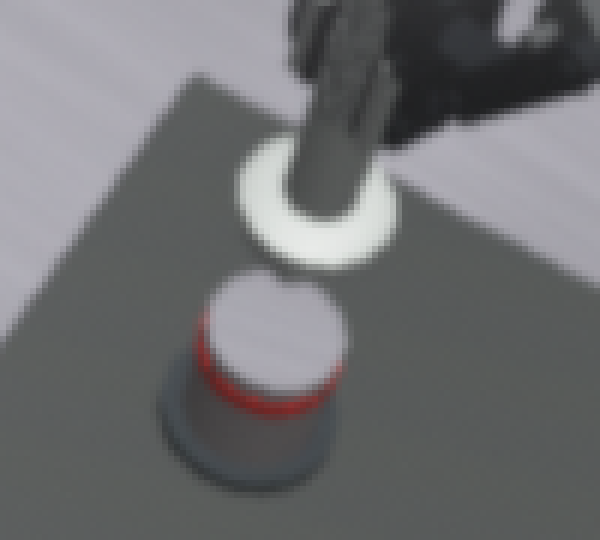

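Bolt base is at about 129 mm and within 2 mm of the pillar axis in xy. I lower in stages until contact.

```bash
python3 -m jog '[[0.15,0.05,0.5,0,0,0,1],[0,0,1,0,0,0,1],[0,0,1.2,0,0,0,1],[0,0,0.8,0,0,0,1],[0,0,0.5,0,0,0,1]]';python3 -m jog '[[0,0,0.2,0,0,0,1],[0,0,0,0,0,0,1],[0,0,0,0,0,0,1],[0,0,0,0,0,0,1]]'
python3 - <<'E'
from h import *
d=cams.snapshot("scene");P=pts(d);vv,uu=np.mgrid[:480,:640]
m=(abs(uu-445)<24)&(abs(vv-300)<24)&(d["img"].min(2)>140)
print(circ(P,m,100,120))
s=d["img"][255:345,395:495];cv2.imwrite("pics/s7.png",cv2.resize(s,None,fx=6,fy=6,interpolation=0)[:,:,::-1])
E
```

```text
time: 7.92
position: [482.2, 193.5, 152.4]
ee_rot: [-179.9, -0.1, 162.2]
force: [-0.4, 0.3, -4.4]
opening: 0.211
time: 8.25
position: [483.8, 194.3, 152.8]
ee_rot: [180.0, 0.0, 162.2]
force: [-0.0, -0.8, -3.7]
opening: 0.211
(array([484.9, 195.5]), 21.1, 286, array([489.9, 197.8], dtype=float32), 108.5)
```

View pics/s7.png

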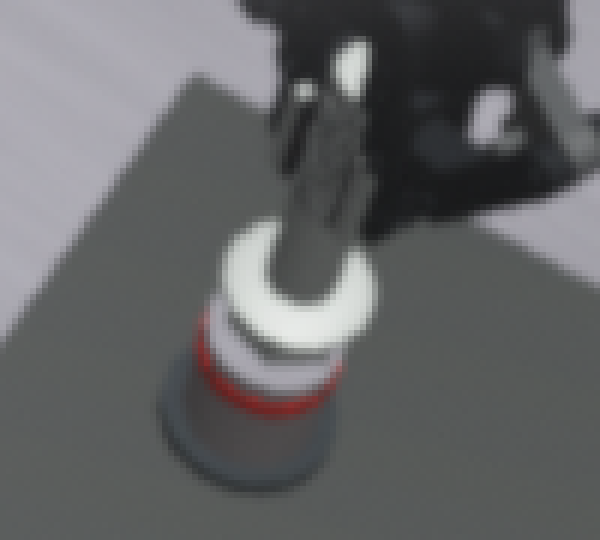

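About 7–8 mm to go and still centred. I creep down and watch the force.

```bash
python3 -m jog '[[0,0,0.2,0,0,0,1],[0,0,0.2,0,0,0,1],[0,0,0.2,0,0,0,1],[0,0,0,0,0,0,1],[0,0,0,0,0,0,1]]';python3 -m jog '[[0,0,0.1,0,0,0,1],[0,0,0,0,0,0,1],[0,0,0,0,0,0,1]]'
```

```text
time: 8.72
position: [483.1, 194.0, 146.1]
ee_rot: [-180.0, -0.0, 162.2]
force: [-1.0, 0.2, -5.0]
opening: 0.212
time: 8.97
position: [483.3, 194.1, 145.3]
ee_rot: [-180.0, -0.0, 162.2]
force: [0.1, -0.2, -5.4]
opening: 0.211
```

```bash
python3 -m jog '[[0,0,0.1,0,0,0,1],[0,0,0,0,0,0,1],[0,0,0,0,0,0,1]]';python3 -m jog '[[0,0,0.05,0,0,0,1],[0,0,0,0,0,0,1],[0,0,0,0,0,0,1]]'
```

```text
time: 9.22
position: [483.5, 194.2, 144.5]
ee_rot: [180.0, 0.0, 162.2]
force: [0.8, -0.7, -2.0]
opening: 0.218
time: 9.47
position: [483.6, 194.2, 144.5]
ee_rot: [180.0, 0.0, 162.2]
force: [-0.7, -1.5, 5.4]
opening: 0.217
```

The force has turned from −5 to +5 N at TCP z 144.5, as expected for contact. I check the view before releasing.

Run:
```python
from h import *
d=cams.snapshot("scene");P=pts(d);vv,uu=np.mgrid[:480,:640]
m=(abs(uu-445)<24)&(abs(vv-300)<24)&(d["img"].min(2)>140)
print(circ(P,m,93,110),bot.get_state()['force'])
s=d["img"][255:345,395:495];cv2.imwrite("pics/s8.png",cv2.resize(s,None,fx=6,fy=6,interpolation=0)[:,:,::-1])
```

```text
(array([483.7, 196.2]), 21.4, 284, array([489.4, 197.5], dtype=float32), 100.1) [-2.1790024 -1.6346471  6.2899204]
```

View pics/s8.png

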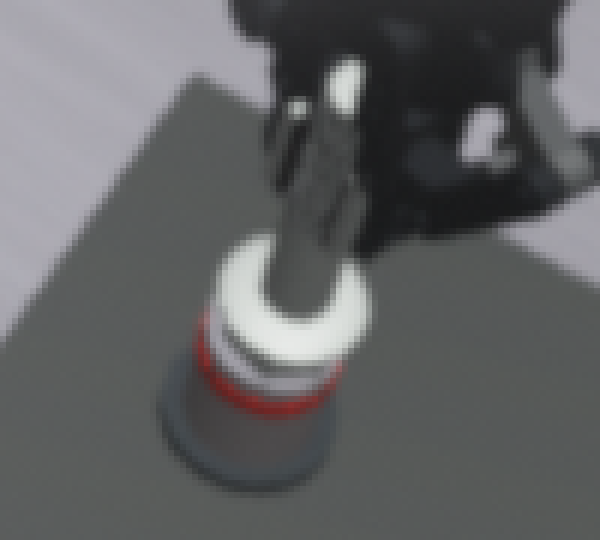

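The flange top is at 100 mm, so the head is on the pillar (within 3 mm of centre). I release gradually.

```bash
python3 -m jog '[[0,0,0,0,0,0,1],[0,0,0,0,0,0,0.55],[0,0,0,0,0,0,0.5],[0,0,0,0,0,0,0.45],[0,0,0,0,0,0,0.4]]' 20;python3 -m jog '[[0,0,0,0,0,0,0.2],[0,0,0,0,0,0,-0.1],[0,0,0,0,0,0,-0.5],[0,0,0,0,0,0,-1],[0,0,0,0,0,0,-1]]'; python3 -m jog '[[0,0,0,0,0,0,-1],[0,0,0,0,0,0,-1],[0,0,0,0,0,0,-1],[0,0,0,0,0,0,-1]]'
python3 - <<'E'
from h import *
d=cams.snapshot("wrist");cv2.imwrite("pics/w9.png",d["img"][:,:,::-1])
E
```

```text
time: 9.93
position: [483.4, 194.3, 143.6]
ee_rot: [180.0, 0.0, 162.2]
force: [-0.3, -0.5, 0.7]
opening: 0.298
time: 10.35
position: [483.3, 194.1, 143.7]
ee_rot: [180.0, -0.0, 162.2]
force: [0.3, -0.2, 0.4]
opening: 0.945
time: 10.68
position: [483.3, 194.1, 143.8]
ee_rot: [180.0, -0.0, 162.2]
force: [0.1, -0.4, 0.0]
opening: 1.001
```

View pics/w9.png

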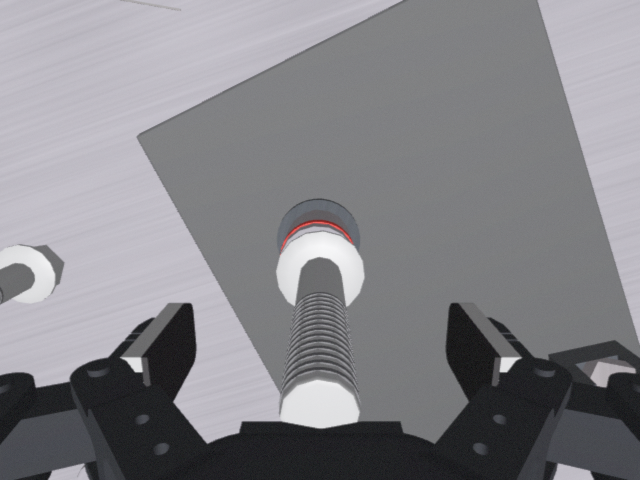

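The jaws are open and the bolt stands free (tip at (319,403)). I retreat straight up.

```bash
python3 -m jog '[[0,0,-0.5,0,0,0,-1],[0,0,-1.5,0,0,0,-1],[0,0,-2.5,0,0,0,-1],[0,0,-3,0,0,0,-1],[0,0,-3,0,0,0,-1]]';python3 -m jog '[[0,0,-2,0,0,0,-1],[0,0,-0.5,0,0,0,-1],[0,0,0,0,0,0,-1],[0,0,0,0,0,0,-1]]'
python3 - <<'E'
from h import *
d=cams.snapshot("scene");P=pts(d);vv,uu=np.mgrid[:480,:640]
m=(abs(uu-445)<30)&(abs(vv-290)<50)
print('flange',circ(P,m&(d["img"].min(2)>140),93,110),'tip',circ(P,m,195,206))
for k,(u,v) in dict(mid=(363,250),short=(278,188)).items():
    m=(abs(uu-u)<32)&(abs(vv-v)<36);print(k,circ(P,m,12,27),circ(P,m,58 if k=='short' else 82,95))
w=cams.snapshot("wrist");P=pts(w);m=(np.hypot(P[...,0]-484,P[...,1]-194)<40)
print('wrist tip',circ(P,m,195,206),'flange',circ(P,m,95,107))
cv2.imwrite("pics/s9.png",d["img"][:,:,::-1])
E
```

```text
time: 11.15
position: [482.7, 193.9, 249.9]
ee_rot: [-180.0, -0.1, 162.2]
force: [1.0, 0.5, 0.1]
opening: 0.997
time: 11.48
position: [482.9, 193.9, 273.4]
ee_rot: [-180.0, -0.0, 162.2]
force: [-0.0, -0.6, -0.2]
opening: 0.998
flange (array([484.8, 195.3]), 21.1, 285, array([489.6, 197.5], dtype=float32), 100.0) tip (array([484.5, 196.3]), 10.2, 128, array([485.6, 196.1], dtype=float32), 199.8)
mid (array([450.7,  -3.3]), 21.7, 201, array([454.7,  -0.6], dtype=float32), 20.0) (array([450.7,  -3.6]), 10.7, 84, array([451.3,  -3.1], dtype=float32), 87.4)
short (array([ 440.6, -259.5]), 21.0, 147, array([ 443.7, -255.3], dtype=float32), 20.1) (array([ 438.6, -259.3]), 11.7, 53, array([ 439.8, -259.2], dtype=float32), 61.5)
wrist tip (array([484.9, 194.5]), 10.2, 1081, array([484.2, 194.6], dtype=float32), 200.4) flange (array([485.2, 194.3]), 20.9, 1307, array([479.6, 196.1], dtype=float32), 100.8)
```

View pics/s9.png

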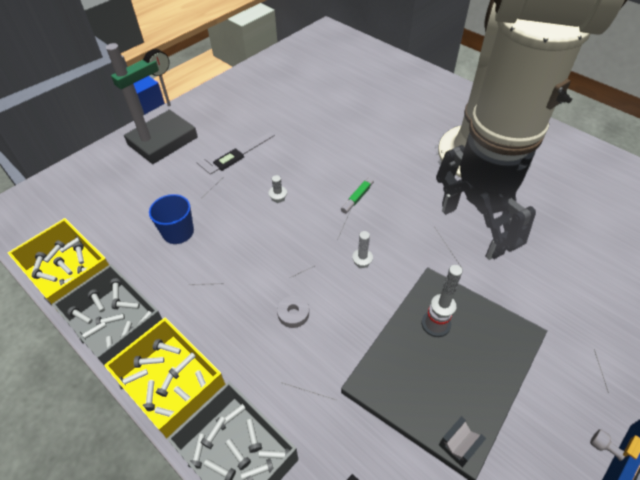

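The bolt stands upright on the pillar (flange at (441,307), tip at (455,270)). The gripper is clear and the other bolts haven't moved.

```bash
python3 -c "
from cell import bot
print(bot.finish_job())"
```

```text
the job is handed in; nothing more can be done
None
```

The long bolt now stands head down on the red-banded pillar, and I handed the job in at about 11.6 s of the 35 s allowed.

I gripped the bolt by its shank and carried it over. I lowered it until the vertical force changed from −5 N to +5 N at the expected height, then opened the gripper slowly and backed straight up.

**Final checks, before handing in:**
- **Centring:** the scene and wrist cameras put the bolt within about 1–3 mm of the pillar's centre. The limit is 14 mm.
- **Height:** the flange top is at 100–101 mm and the tip at 200 mm, so the head rests on the 80 mm pillar top.
- **Tilt:** the tip and flange centres agree within about 1 mm, so the bolt is upright.
- **Other bolts:** both are upright and within 1–2 mm of their starting positions, which is within measurement noise.
- **Gripper:** it is clear of everything.

No check failed. The cameras differ from each other by 1–2 mm, which is within their stated calibration.

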